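Rebuild the bearing stack on a cake turntable's spindle

ROBOT

A 6-joint arm with a two-finger parallel gripper is mounted at the origin on the work surface. World frame = base frame: x ahead of the robot, y to its left, z up, the work surface at z = 0. Lengths are in m, angles in rad, forces in N, time in s.
With the tool pointing down it reaches from about 0.25 to 0.85 m from the base axis. Payload 12.5 kg.
Tool frame: the origin (TCP) lies on the centre line of the jaws, within the pads' length; the fingertips stand 11 mm ahead of it and the grasp point (between the pads) lies 8 mm behind it (bot.finger_overhang is the distance from the TCP to the fingertips, in m); z points along the fingers, y is the direction in which the jaws open and shut (so a half turn about z gives the same grasp; the last joint's range is limited). The gripper opens to 93 mm and grips with 3 to 60 N. Pads are 15 mm wide; open, the fingers measure 128 mm over their backs; the gripper's body (75 mm by 188 mm) begins 65 mm behind the grasp point.
Start: joints at [-1.362, 0.351, 1.652, -0, 1.139, -0.085], TCP at [0.159, -0.526, 0.23] pointing down, gripper open.
Joint ranges: [-2.75, 2.75], [-0.79, 2.1], [0.01, 2.65], [-1.57, 4.71], [0.07, 3.14], [-2.87, 2.87]. Speed limits (rad/s): [2.22, 2.22, 2.79, 3.14, 3.14, 3.14].

INTERFACE

Orientations are given as a unit quaternion [w, x, y, z].
In Python, from bench import bot, imaging, finder gives the robot as it stands. The module is installed in compiled form; this text tells all that it offers.
- The arm moves only by the shell command python3 -m pendant 'ROWS' [OPENING] [FORCE]. ROWS is text: rows parted by semicolons, each of 4 numbers parted by spaces: the shift along the world's x, y, z in m, then the turn about the world's z in degrees. In form: dx dy dz roll; .... A call has 1 to 20 rows; each row is the pose to reach, as a shift and turn from the pose measured when the call began; what a row does not reach only later rows make up. A row lasts 1/12 s, in which the tool goes at most 41.7 mm and 7.16 degrees, less where a joint would pass 70% of its speed; a pose out of reach is approached as far as the arm can. A call with a gripper value outside its range is refused whole. OPENING is the finger opening in m, from 0 to 0.093, set as the call begins (- or left out, the last holds). The fingers move at their own pace and stop on an object; FORCE is the grip in N (left out, the last holds). Time passes only in rows, so rows that repeat a pose let the fingers close. It gives the time, the measured TCP pose, the force and the opening at its end, in the units of the state.
- bot.sense(): the state, without advancing time (a new reading comes with each control period).
- imaging.capture(name): name is "side" or "top" or "wrist"; returns a dict with "frame" (384x512x3 uint8, red, green, blue), "intrinsics" (3x3 intrinsics, pixels), "camera_from_world" (4x4, takes a point from world to camera coordinates). Camera axes: x right, y down, z forward; pixel columns grow to the right and rows downward; lengths in m; the calibration is good to about 2 mm. A picture is of the moment at which its call begins. There is no depth.
- bot.close_job(): hands the job in, once; it reports no verdict.
Trained networks look in a picture, given as the dict that the camera call returned (one of the last four; its "shot" number tells which), for a name from the list of things; names that differ only in an ending like _2 or _b are one class to them, and where a whole thing is asked for, a point or a joint stands for the part that bears it (a point fixed in the world has none). Each returns a list of dicts, best first, with "p" (0 to 1); they miss things now and then, are a little off and sometimes report something else, mostly with a low value. They report only what shows in the picture. A call takes as long as a camera call.
- finder.search_frame(picture, label): "box" ([centre column, centre row, width, height] in pixels, round what is visible of it).
The state is a dict: "time_s": time; "q": joint angles; "joint_vel": joint speeds; "tau": joint torques, N m; "tcp_pos": TCP position; "tool_rot": TCP orientation; "ft_force": force on the tool from outside, world axes, zero at the start; "ft_torque": the same for the moment, N m; "grip_width": opening from 0.0 (shut) to 1.0 (fully open).
Only numpy, scipy, OpenCV 4.12 (cv2) and the standard library are available. Lean on these libraries where they do the work, as an engineer would, in place of code of your own. Each camera call takes 0.05 s, during which the arm holds its last target. There are 200 camera calls.

TASK

Rebuild the bearing of the cake turntable after washing: thread the three bearing rings onto the stand's upright stepped spindle in size order, the big blue bush first, then the aluminium sleeve, then the small black bush, each pushed past its rubber grip band until it is fully home on its own shoulder before you fetch the next. Press gently, by feel: the spindle's set height must not change, and a hard push would make it slip down in its clamp. Leave everything else on the worktop where it is.

Things in the scene. Friction and masses are not known exactly. Their poses are not given: they have to be found in the camera images.
- stand: Grey cast turntable stand, fixed: foot 160 mm across, 8 mm thick at its rim, tapering to a neck. Origin: centre of its underside, on the spindle's axis; z up. On that axis stands a stepped steel spindle. Its lowest shoulder, S, is a flange 42 mm across, 78 to 108 mm above the worktop: the last user set this height, it differs each time and is NOT reported. Higher steps are told with each ring.
- collar (a point): Centre of the top of the dark clamp collar (58 mm across, 68 mm above the worktop) from which the spindle rises. Friction alone holds the spindle: more than about 28 N downward in all makes it slide down, which spoils its setting. Above the top journal it has a 12 mm thread, then a cone, its tip 62 mm above S. Each journal has a springy rubber band 12 mm tall round its middle.
- bush_large_center (a point): Centre (half-way up) of the big blue plastic ring, 54 mm outside, 33 mm bore, 18 mm tall, 37 g, lying flat on the worktop. Fits the bottom journal: 32 mm diameter, from S to 18 mm above S, then a cone to 27.6 mm at 20.5 mm. The band holds it up against its weight; it needs 5 to 8 N to start over the band, then about 3 N to slide on; the force rises steeply once it lands on S. Seated, its centre is 9 mm above S.
- sleeve_medium_center (a point): Centre (half-way up) of the aluminium ring, 44 mm outside, 23 mm bore, 16 mm tall, 46 g, lying flat on the worktop. Fits the middle journal: 22 mm diameter, from its shoulder 20.5 mm above S to 36.5 mm, then a cone to 18 mm at 39 mm; same kind of band and push. Seated, its centre is 28.5 mm above S, with a 2.5 mm gap to the big bush.
- bush_small_center (a point): Centre (half-way up) of the small black plastic ring, 34 mm outside, 14 mm bore, 14 mm tall, 16 g, lying flat on the worktop. Fits the top journal: 13 mm diameter, from its shoulder 39 mm above S to 53 mm; same kind of band and push. Seated, its centre is 46 mm above S.
- lock_knob: Red lobed knob 42 mm across, 23 mm tall, that will later screw onto the spindle: to be left alone. Origin: centre of its underside.
- spanner: Steel spanner 170 mm long, lying flat: leave alone. Origin: underside, near its middle; x along its length.
- pastry_brush: Pastry brush lying flat: leave alone. Origin: underside, near its middle; x along its length.
- rolling_pin: Black rolling pin 52 mm thick, 450 mm long over its handles, lying: leave alone. Origin: underside, middle; x along its length.
- jam_jar: Jam jar 72 mm across, 100 mm tall, red cap: leave alone. Origin: centre of its underside.
- tartlet_tin: Small round steel tartlet tin 90 mm across, 22 mm tall: leave alone. Origin: centre of its underside.
- scraper: Steel dough scraper with dark wooden grip, 150 by 105 mm, lying: leave alone. Origin: underside, middle.

How it is judged:
On the way, in this order (a step that is already met when the one before it is completed fails the run):
1. the big blue bush is home on its shoulder (distance between bush_large_center and spindle_c0 below 0.002 m and not (distance between sleeve_medium_center and spindle_c1 below 0.002 m) and not (distance between bush_small_center and spindle_c2 below 0.002 m)), for 0.2 s.
2. the aluminium sleeve is home on its shoulder (distance between sleeve_medium_center and spindle_c1 below 0.002 m and not (distance between bush_small_center and spindle_c2 below 0.002 m)), for 0.2 s.
3. the small black bush is home on its shoulder (distance between bush_small_center and spindle_c2 below 0.002 m), for 0.2 s.
At the end, for the whole second after the job is handed in: All three rings are threaded on the spindle, big blue bush lowest, aluminium sleeve next, small black bush on top, each with its centre within 2 mm of its fully seated place on its own shoulder, at rest and released (distance between bush_large_center and spindle_c0 below 0.002 m and distance between sleeve_medium_center and spindle_c1 below 0.002 m and distance between bush_small_center and spindle_c2 below 0.002 m and linear speed of each of bush_large, sleeve_medium, bush_small below 0.01 m/s); the robot touches nothing.
It fails at once if the spindle is pushed so hard that it slips in its clamp (its height changes by more than 2 mm) (distance of spindle_c0 from where it was at the start of the episode above 0.002 m).
It fails at once if another thing on the worktop is pushed away by more than 20 mm (distance of any of lock_knob, spanner, pastry_brush, rolling_pin, jam_jar, tartlet_tin, scraper from where it was at the start of the episode above 0.02 m).
It also fails if it takes over 72 s, if anything falls off the work surface, if the arm or the gripper's body presses on something with over 40 N, if the wrist force passes 120 N, or if a joint passes its speed limit or range.

## Working session

There is one attempt and no reset: what is moved stays moved. The work goes in short steps, Python scripts to look and compute and a shell command to move; the robot and the scene stay as the last step left them, time stands still between calls to the robot, and variables do not carry over. Pictures are saved under pics/ and viewed, about 8 in all and at most 12, crops included, and the job is handed in when it is done.

```bash
mkdir -p pics
cat > h.py <<'E'
from bench import bot, imaging, finder
import numpy as np, cv2
def ray(pic,u,v):
    K=pic["intrinsics"];T=np.array(pic["camera_from_world"]);R=T[:3,:3];t=T[:3,3]
    return -R.T@t, R.T@np.linalg.solve(K,[u,v,1.])
def atz(pic,u,v,z):
    c,d=ray(pic,u,v);return c+d*(z-c[2])/d[2]
def proj(pic,p):
    T=np.array(pic["camera_from_world"]);q=pic["intrinsics"]@(T[:3,:3]@p+T[:3,3]);return q[:2]/q[2]
def save(pic,n,crop=None,s=1):
    f=pic["frame"][:,:,::-1]
    if crop: f=f[crop[1]:crop[3],crop[0]:crop[2]]
    cv2.imwrite("pics/"+n,cv2.resize(f,None,fx=s,fy=s,interpolation=cv2.INTER_CUBIC))
E
python3 - <<'E'
from h import *
np.set_printoptions(precision=4,suppress=True)
ps={n:imaging.capture(n) for n in("top","side")}
for n,p in ps.items():
    save(p,n+".png"); print(n,ray(p,256,192))
    for l,z in(("stand",0.0),("collar",.068),("bush_large_center",.009),("sleeve_medium_center",.008),("bush_small_center",.007),("lock_knob",.01),("jam_jar",.05),("tartlet_tin",.01),("rolling_pin",.026),("spanner",0),("pastry_brush",0),("scraper",0)):
        for r in finder.search_frame(p,l)[:2]:
            print(l,round(r["p"],2),np.round(r["box"],1),atz(p,*r["box"][:2],z)[:2])
f=np.hstack([ps["top"]["frame"],ps["side"]["frame"]])[:,:,::-1]
cv2.imwrite("pics/both.png",cv2.resize(np.vstack([f[:,:512],f[:,512:]]),(400,600)))
print(bot.sense())
E
```

```text
top (array([ 0.3643, -0.0614,  1.5542]), array([ 0.1576,  0.0213, -0.9873]))
stand 0.59 [203.7 220.4  45.   45.3] [0.5123 0.1626]
collar 0.86 [203.4 221.4  42.6  44. ] [0.5024 0.1538]
collar 0.31 [329.9 225.4   9.4   8.7] [ 0.4808 -0.2806]
bush_large_center 0.56 [279.8 234.8  17.7  14.6] [ 0.4551 -0.1102]
bush_small_center 0.59 [329.2 225.2  10.3   8.6] [ 0.4863 -0.2872]
lock_knob 0.62 [264.1 203.1  13.4  11.3] [ 0.5698 -0.0565]
jam_jar 0.96 [137.5 174.2  26.6  21.5] [0.6769 0.3922]
tartlet_tin 0.68 [143.9 225.7  25.5  23.6] [0.4963 0.3762]
rolling_pin 0.66 [386.2 194.2  24.8 122.6] [ 0.5913 -0.4909]
spanner 0.82 [315.9 160.9   9.   46.1] [ 0.7236 -0.2494]
pastry_brush 0.9 [197.7 155.8  18.5  54. ] [0.7521 0.1855]
scraper 0.8 [264.7 149.1  28.8  41.2] [ 0.7722 -0.0624]
side (array([0.4017, 0.6107, 0.9457]), array([ 0.1668, -0.5929, -0.7878]))
stand 0.67 [263.3 280.6  66.   63.2] [0.5078 0.1622]
stand 0.38 [159.1 345.9  39.1  44.5] [0.6904 0.381 ]
collar 0.64 [261.2 280.4  69.7  62.7] [0.505  0.1953]
collar 0.53 [233.7 148.4  53.7  18.8] [ 0.6945 -0.1873]
bush_large_center 0.47 [304.6
[... 726 characters left out ...]
er 0.64 [231.9 148.   49.4  20.6] [ 0.7232 -0.2492]
pastry_brush 0.69 [166.6 264.2  76.8  31.4] [0.7566 0.1866]
pastry_brush 0.32 [306.4 199.9  21.2  16.5] [ 0.456  -0.1133]
scraper 0.89 [195.7 191.3  62.6  35.7] [ 0.7704 -0.0551]
{'time_s': 1.3, 'q': array([-1.3616,  0.3507,  1.6518, -0.    ,  1.1391, -0.0846]), 'joint_vel': array([-0.0009,  0.0011, -0.001 ,  0.0002, -0.0019, -0.0016]), 'tau': array([ -0.001 , -49.7251, -28.5486,   0.07  ,   0.0221,  -0.    ]), 'tcp_pos': array([ 0.1593, -0.5264,  0.2296]), 'tool_rot': array([-0.    ,  0.9892,  0.1464, -0.    ]), 'ft_force': array([ 0.5576, -0.1294,  0.3173]), 'ft_torque': array([-0.0258,  0.0382,  0.02  ]), 'grip_width': 1.004311398314849}
```

View pics/top.png

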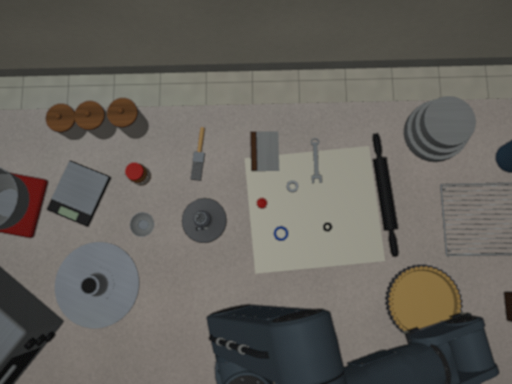

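View pics/side.png

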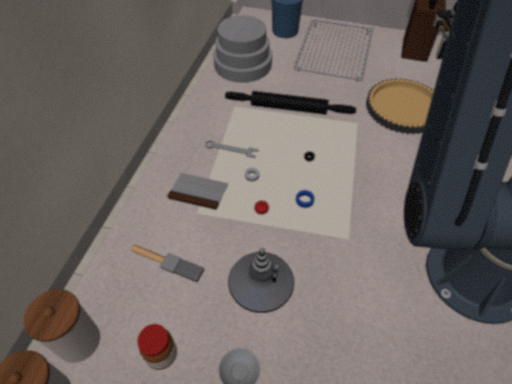

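The top picture shows the blue ring at (281,233), the sleeve at (292,186), the black ring at (327,226), the knob at (262,203) and the stand at (203,220). The side view agrees: blue (305,199), sleeve (252,174), black (310,156). The network missed the sleeve in the top view and mixed up some labels elsewhere. I'll move above the blue ring for a wrist view.

```bash
python3 -m pendant '0.022 0.031 0 0;0.046 0.064 0 0;0.07 0.097 0 0;0.093 0.13 0 0;0.116 0.163 0 0;0.14 0.195 0 0;0.163 0.228 0 0;0.187 0.26 0 0;0.21 0.293 0 0;0.233 0.326 0 0;0.256 0.359 0 0;0.28 0.391 0 0;0.299 0.418 0 0;0.299 0.418 0 0;0.299 0.418 0 0'
python3 - <<'E'
from h import *
np.set_printoptions(precision=4,suppress=True)
p=imaging.capture("wrist"); save(p,"w1.png"); s=bot.sense(); print(s["tcp_pos"],s["tool_rot"],ray(p,256,192))
for l,z in(("bush_large_center",.009),("sleeve_medium_center",.008),("bush_small_center",.007),("lock_knob",.01)):
    for r in finder.search_frame(p,l)[:2]: print(l,round(r["p"],2),np.round(r["box"],1),atz(p,*r["box"][:2],z)[:2])
E
```

```text
time_s: 2.55
tcp_pos: [0.4587, -0.1073, 0.2295]
tool_rot: [0.0, 0.989, 0.148, -0.0]
ft_force: [0.5, 0.3, -0.0]
grip_width: 1.001
[ 0.4582 -0.1082  0.2295] [-0.      0.9891  0.1471 -0.0002] (array([ 0.533 , -0.0845,  0.3851]), array([-0.2588, -0.0992, -0.961 ]))
bush_large_center 0.88 [254.4 170.5  37.5  39.4] [ 0.4606 -0.1121]
sleeve_medium_center 0.86 [333.   49.2  39.3  43.6] [ 0.634 -0.16 ]
bush_small_center 0.93 [372.  189.4  28.8  26.8] [ 0.4826 -0.2794]
lock_knob 0.55 [228.4  71.3  34.7  39.4] [ 0.572  -0.0437]
```

View pics/w1.png

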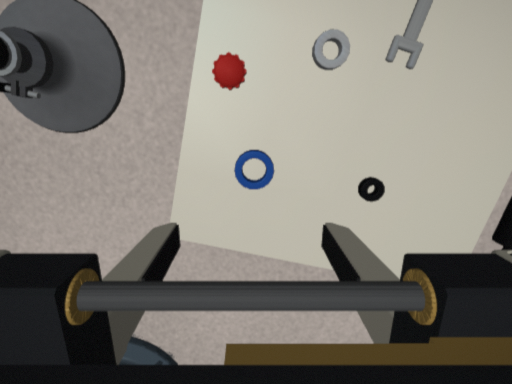

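The wrist view is clear. It shows blue at (254,170), the sleeve at (333,49), black at (372,189) and the knob at (228,71). I'll grip blue, then release, turn 90° and regrip so it is centred in both axes.

```bash
python3 -m pendant '0.001 -0.001 -0.04 0;0.002 -0.003 -0.08 0;0.002 -0.003 -0.12 0;0.002 -0.003 -0.16 0;0.002 -0.003 -0.19 0;0.002 -0.003 -0.21 0;0.002 -0.003 -0.2165 0;0.002 -0.003 -0.2165 0;0.002 -0.003 -0.2165 0' 0.093 5
python3 -m pendant '0 0 0 0;0 0 0 0;0 0 0 0;0 0 0 0;0 0 0 0;0 0 0 0' 0.04 5
python3 -m pendant '0 0 0 0;0 0 0 0;0 0 0 0;0 0 0 7;0 0 0 14;0 0 0 21;0 0 0 28;0 0 0 35;0 0 0 42;0 0 0 49;0 0 0 56;0 0 0 63;0 0 0 70;0 0 0 77;0 0 0 84;0 0 0 90;0 0 0 90' 0.07 5
python3 -m pendant '0 0 0 0;0 0 0 0;0 0 0 0;0 0 0 0;0 0 0 0;0 0 0 0' 0.04 40
```

```text
time_s: 3.55
tcp_pos: [0.4599, -0.113, 0.0136]
tool_rot: [0.0, 0.989, 0.145, 0.0]
ft_force: [0.3, 1.1, 0.2]
grip_width: 1.003
time_s: 4.05
tcp_pos: [0.4599, -0.113, 0.0138]
tool_rot: [0.0, 0.989, 0.145, 0.0]
ft_force: [0.8, 0.1, -0.6]
grip_width: 0.618
time_s: 5.47
tcp_pos: [0.4599, -0.113, 0.0138]
tool_rot: [-0.0, 0.595, 0.804, 0.0]
ft_force: [-0.1, 1.4, -0.4]
grip_width: 0.754
time_s: 5.97
tcp_pos: [0.4599, -0.113, 0.0138]
tool_rot: [-0.0, 0.595, 0.803, 0.0]
ft_force: [0.8, -0.9, 0.0]
grip_width: 0.569
```

The first close was still moving when I released, so one more regrip at the original angle.

```bash
python3 -m pendant '0 0 0 0;0 0 0 0;0 0 0 0;0 0 0 -7;0 0 0 -14;0 0 0 -21;0 0 0 -28;0 0 0 -35;0 0 0 -42;0 0 0 -49;0 0 0 -56;0 0 0 -63;0 0 0 -70;0 0 0 -77;0 0 0 -84;0 0 0 -90;0 0 0 -90' 0.064 5
python3 -m pendant '0 0 0 0;0 0 0 0;0 0 0 0;0 0 0 0;0 0 0 0;0 0 0 0' 0.04 40
python3 -m pendant '0 0 0.04 0;0.002 0.01 0.08 0;0.003 0.03 0.12 0;0.005 0.06 0.15 0;0.008 0.1 0.17 0;0.01 0.14 0.18 0;0.015 0.18 0.186 0;0.015 0.205 0.186 0;0.015 0.205 0.186 0;0.015 0.205 0.186 0'
python3 - <<'E'
from h import *
np.set_printoptions(precision=4,suppress=True)
p=imaging.capture("wrist"); save(p,"w2.png",s=1.5); s=bot.sense(); print(s["tcp_pos"],s["tool_rot"],s["ft_force"],ray(p,256,192))
print(proj(p,s["tcp_pos"]),proj(p,s["tcp_pos"]-[0,0,.004]))
for l,z in(("collar",.068),("stand",.0)):
    for r in finder.search_frame(p,l)[:2]: print(l,round(r["p"],2),np.round(r["box"],1),atz(p,*r["box"][:2],z)[:2])
for x,y in((.51,.162),): print([proj(p,np.array([x,y,z])) for z in (0,.068,.09,.15)])
E
```

```text
time_s: 7.38
tcp_pos: [0.4599, -0.113, 0.0137]
tool_rot: [0.0, 0.989, 0.145, 0.0]
ft_force: [0.1, 0.7, 0.2]
grip_width: 0.685
time_s: 7.88
tcp_pos: [0.4599, -0.113, 0.0138]
tool_rot: [0.0, 0.989, 0.145, 0.0]
ft_force: [-0.6, -0.3, -0.0]
grip_width: 0.572
time_s: 8.72
tcp_pos: [0.4746, 0.0931, 0.1997]
tool_rot: [0.0, 0.989, 0.147, 0.0]
ft_force: [0.1, 0.3, -0.3]
grip_width: 0.573
[0.4746 0.0921 0.1995] [ 0.0002  0.9893  0.1458 -0.    ] [ 0.2827 -0.0049  0.1711] (array([0.5489, 0.1157, 0.3554]), array([-0.2585, -0.0988, -0.9612]))
[252.4401 243.6481] [252.3968 240.7658]
collar 0.92 [204.5 125.1 133.2 135.7] [0.5237 0.1565]
stand 0.73 [205.4 124.9 134.6 134.6] [0.5183 0.1652]
[array([206.2231, 132.1479]), array([195.9977, 136.7235]), array([191.5958, 138.6933]), array([174.9524, 146.1409])]
```

View pics/w2.png

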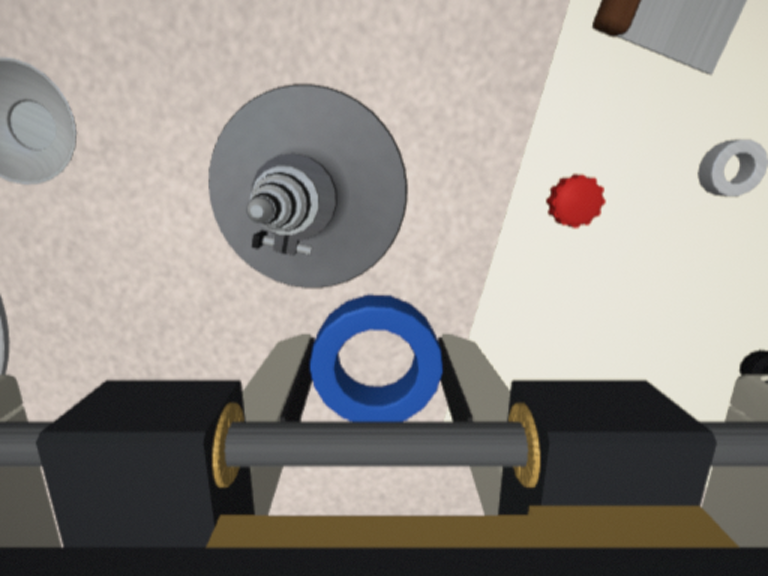

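The blue ring is held, its top face around (250,241) in full-frame pixels. The spindle tip is at (174,138) and the foot centre at (205,124). I'll hover the ring over the tip so I can compare the two at similar depth.

```bash
python3 -m pendant '0.014 0.022 0 0;0.03 0.053 0 0;0.04 0.07 0 0;0.04 0.07 0 0;0.04 0.07 0 0;0.04 0.07 0 0'
python3 - <<'E'
from h import *
np.set_printoptions(precision=4,suppress=True)
p=imaging.capture("wrist"); s=bot.sense(); print(s["tcp_pos"],s["ft_force"])
save(p,"w3.png",(150,150,350,300),4)
b=s["tcp_pos"]
print("tcp",proj(p,b),"ring top",proj(p,b+[0,0,.0042]),"bot",proj(p,b-[0,0,.0138]))
q=imaging.capture("side"); save(q,"s3.png",(190,190,340,310),5)
print(proj(q,b),[proj(q,np.array([.514,.163,z])) for z in (.068,.09,.15)])
E
```

```text
time_s: 9.37
tcp_pos: [0.5144, 0.1599, 0.1991]
tool_rot: [0.0, 0.99, 0.144, -0.001]
ft_force: [0.2, -0.2, -0.0]
grip_width: 0.57
[0.5144 0.1598 0.1993] [ 0.8967  0.28   -0.1751]
tcp [250.8718 243.4548] ring top [250.8821 246.6366] bot [250.841 233.982]
[262.2056 236.5003] [array([261.1802, 267.3026]), array([261.3044, 262.8034]), array([261.6674, 249.6605])]
```

View pics/w3.png

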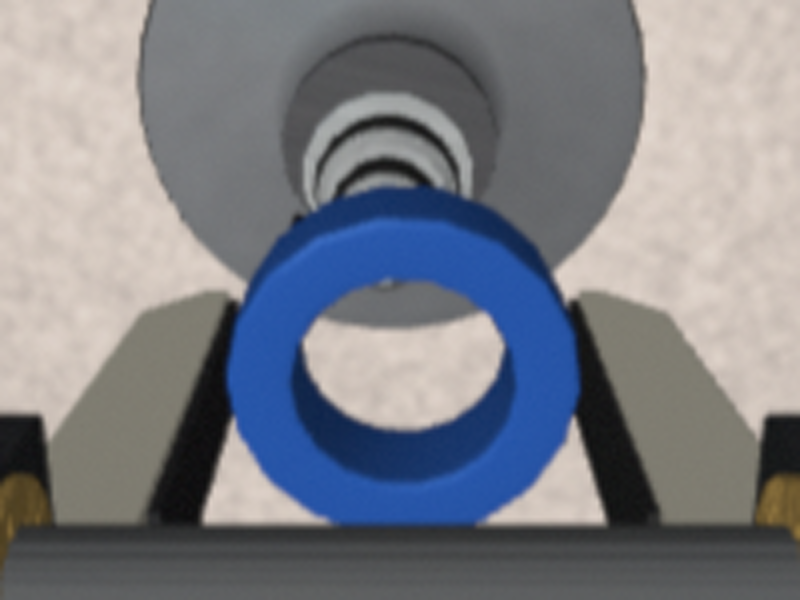

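View pics/s3.png

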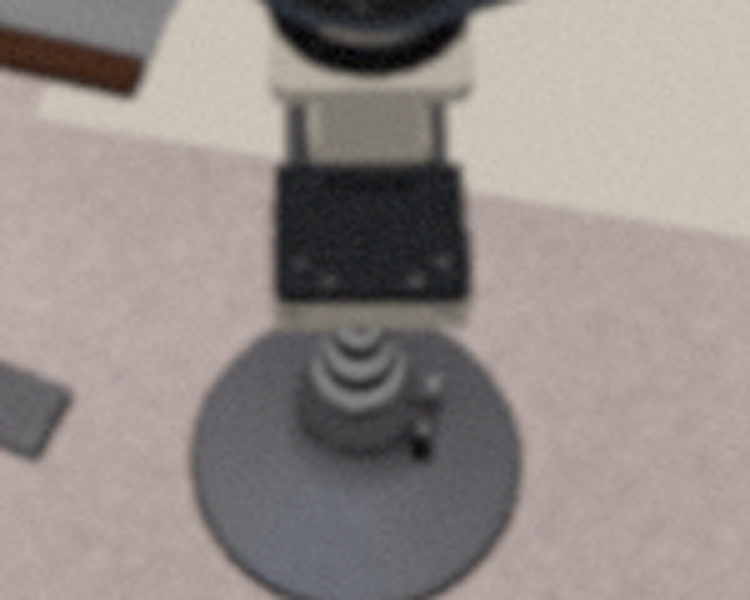

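Ring and TCP agree to about 1 mm. The tip just peeks out at crop (385,285), which is (246,221) full frame. I'll fit the spindle axis and the height of S numerically from foot and step edges in both views.

Run:
```python
from h import *
from scipy.optimize import least_squares
np.set_printoptions(precision=4,suppress=True)
w=imaging.capture("wrist"); q=imaging.capture("side")
np.savez("cams.npz",wT=w["camera_from_world"],wK=w["intrinsics"],qT=q["camera_from_world"],qK=q["intrinsics"])
a=np.linspace(0,2*np.pi,180)
def circ(p,x,y,z,r):
    P=np.array([proj(p,np.array([x+r*np.cos(t),y+r*np.sin(t),z])) for t in a]);return P.min(0),P.max(0)
# wrist features: crop/4+150
W=lambda v:v/4+150
def fw(v):
    x,y,S=v
    lo,hi=circ(w,x,y,.008,.08);l2,h2=circ(w,x,y,.068,.029);l3,h3=circ(w,x,y,S,.021)
    l4,h4=circ(w,x,y,S+.018,.016)
    return np.array([lo[0]-W(140),hi[0]-W(645),hi[1]-W(328),l2[0]-W(281),h2[0]-W(497),l2[1]-W(35),l3[0]-W(303),h3[0]-W(473),l3[1]-W(92)])
def fs(v):
    x,y,S=v
    lo,hi=circ(q,x,y,.008,.08);l2,h2=circ(q,x,y,.068,.029);l3,h3=circ(q,x,y,S,.021)
    X=lambda c:c/5+190
    return np.array([lo[0]-X(193),hi[0]-X(521),l3[0]-X(308),h3[0]-X(408),h3[1]-X(410)])
for n,f in(("w",fw),("s",fs),("both",lambda v:np.r_[fw(v),fs(v)])):
    r=least_squares(f,[.51,.162,.09],loss="soft_l1");print(n,r.x,r.fun)
v=r.x; print("tip proj",[proj(w,np.array([*v[:2],v[2]+h])) for h in(.0,.062)], "at tcp",[proj(w,np.array([.5144,.1598,v[2]+.062]))])
```

```text
w [0.5149 0.1637 0.0974] [ 0.1707 -0.6834 -0.2441  0.0271  0.2224  0.5043 -0.3815  0.4851 -0.2838]
s [0.5061 0.1894 0.1391] [-0.5005 -0.0654  0.6278 -0.0709 -0.0094]
both [0.514  0.1636 0.0911] [ 0.1342 -0.814   0.4054 -0.0477  0.0992  1.4177  0.0876 -0.0466 -0.6855
 -0.2566 -0.8918  0.5542 -1.2426 -0.9813]
tip proj [array([247.0215, 193.0805]), array([246.0718, 215.4861])] at tcp [array([250.8675, 216.2851])]
```

The fit gives the axis at about (0.5145, 0.1637) and S between 91 and 97 mm. Now descend to just above the lowest cone.

```bash
python3 -m pendant '0 0.004 0 0;0 0.004 0 0;0 0.004 -0.015 0;0 0.004 -0.03 0;0 0.004 -0.042 0;0 0.004 -0.052 0;0 0.004 -0.06 0;0 0.004 -0.064 0;0 0.004 -0.064 0'
```

```text
time_s: 10.32
tcp_pos: [0.5143, 0.1642, 0.135]
tool_rot: [0.0, 0.99, 0.144, -0.001]
ft_force: [0.7, 0.6, -0.2]
grip_width: 0.573
```

```bash
python3 -m pendant '0 0 -0.002 0;0 0 -0.004 0;0 0 -0.006 0;0 0 -0.006 0'; python3 -c "
from bench import bot;print(bot.sense())"
```

```text
time_s: 10.65
tcp_pos: [0.5143, 0.1642, 0.1289]
tool_rot: [0.0, 0.99, 0.144, -0.001]
ft_force: [-0.3, 0.5, -0.5]
grip_width: 0.574
{'time_s': 10.65, 'q': array([ 2.23020091e-01,  4.60618541e-01,  1.76776030e+00, -4.79122686e-04,
        9.14587365e-01,  1.50483299e+00]), 'joint_vel': array([-2.02717106e-03, -3.65148048e-03, -3.79216531e-03, -9.36601222e-05,
        7.42015457e-03,  3.11483595e-04]), 'tau': array([-4.43949466e-03, -5.19256496e+01, -2.45363796e+01,  1.53694925e-02,
       -1.63810062e-01, -1.39213480e-04]), 'tcp_pos': array([0.51428705, 0.16421365, 0.12885718]), 'tool_rot': array([ 2.42997940e-04,  9.89557896e-01,  1.44134186e-01, -6.69776736e-04]), 'ft_force': array([-0.28405714,  0.52230913, -0.53040819]), 'ft_torque': array([ 0.04983891, -0.01873661,  0.02132717]), 'grip_width': 0.5744904216145421}
```

```bash
for i in 1; do python3 -m pendant '0 0 -0.001 0;0 0 -0.002 0;0 0 -0.003 0;0 0 -0.003 0'; done
```

```text
time_s: 10.98
tcp_pos: [0.5142, 0.1642, 0.1257]
tool_rot: [0.0, 0.99, 0.144, -0.001]
ft_force: [-0.6, 0.2, -0.5]
grip_width: 0.574
```

```bash
python3 -m pendant '0 0 -0.001 0;0 0 -0.002 0;0 0 -0.003 0;0 0 -0.003 0'
```

```text
time_s: 11.32
tcp_pos: [0.5141, 0.1641, 0.1225]
tool_rot: [0.0, 0.99, 0.144, -0.001]
ft_force: [-0.0, -0.0, 0.3]
grip_width: 0.574
```

```bash
python3 -m pendant '0 0 -0.001 0;0 0 -0.002 0;0 0 -0.002 0'
```

```text
time_s: 11.57
tcp_pos: [0.5142, 0.1641, 0.1205]
tool_rot: [0.0, 0.99, 0.144, -0.001]
ft_force: [0.7, -0.8, 0.3]
grip_width: 0.574
```

```bash
python3 -m pendant '0 0 -0.001 0;0 0 -0.002 0;0 0 -0.002 0'
```

```text
time_s: 11.82
tcp_pos: [0.5142, 0.1641, 0.1183]
tool_rot: [0.0, 0.99, 0.144, -0.001]
ft_force: [0.9, -0.2, 0.1]
grip_width: 0.575
```

```bash
python3 -m pendant '0 0 -0.001 0;0 0 -0.001 0'
```

```text
time_s: 11.98
tcp_pos: [0.5142, 0.1641, 0.117]
tool_rot: [0.0, 0.99, 0.144, -0.001]
ft_force: [0.7, -0.1, -0.8]
grip_width: 0.572
```

```bash
python3 -m pendant '0 0 -0.001 0;0 0 -0.001 0'
```

```text
time_s: 12.15
tcp_pos: [0.5141, 0.1641, 0.1158]
tool_rot: [0.0, 0.99, 0.144, -0.001]
ft_force: [1.2, 1.0, -0.6]
grip_width: 0.575
```

```bash
python3 -m pendant '0 0 -0.001 0;0 0 -0.001 0'
```

```text
time_s: 12.32
tcp_pos: [0.5141, 0.1641, 0.1145]
tool_rot: [0.0, 0.99, 0.144, -0.001]
ft_force: [0.5, -0.1, -0.9]
grip_width: 0.571
```

No contact yet, where one was expected if S is above 86 mm. I'll look.

Run:
```python
from h import *
w=imaging.capture("wrist"); q=imaging.capture("side")
A=cv2.resize(w["frame"][130:300,150:350],(588,500));B=cv2.resize(q["frame"][220:320,220:310],(0,0),fx=2,fy=2)
im=np.zeros((500,780,3),np.uint8);im[:,:588]=A;im[:200,590:770]=B
cv2.imwrite("pics/w4.png",im[:,:,::-1])
```

```text
(no output)
```

View pics/w4.png

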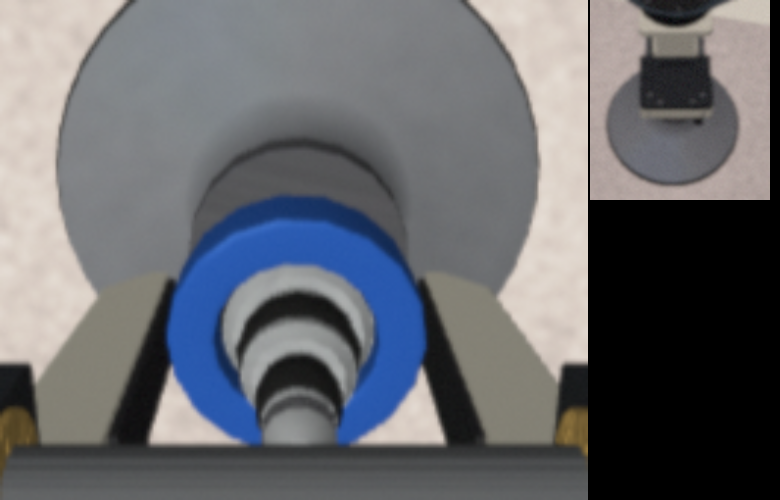

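It is threaded and well centred, with the bottom journal top inside the bore (crop 298,320). Contact is simply lower, so I'll continue by feel.

```bash
python3 -m pendant '0 0 -0.001 0;0 0 -0.001 0'
```

```text
time_s: 12.58
tcp_pos: [0.514, 0.1641, 0.1134]
tool_rot: [0.0, 0.99, 0.144, -0.001]
ft_force: [1.5, -0.3, -1.2]
grip_width: 0.574
```

```bash
python3 -m pendant '0 0 -0.001 0;0 0 -0.001 0'
```

```text
time_s: 12.75
tcp_pos: [0.514, 0.1641, 0.1123]
tool_rot: [0.0, 0.99, 0.144, -0.001]
ft_force: [0.9, -0.3, -0.4]
grip_width: 0.577
```

```bash
python3 -m pendant '0 0 -0.001 0;0 0 -0.001 0'
```

```text
time_s: 12.92
tcp_pos: [0.514, 0.1641, 0.1111]
tool_rot: [0.0, 0.99, 0.144, -0.001]
ft_force: [1.0, -0.6, 0.1]
grip_width: 0.574
```

```bash
python3 -m pendant '0 0 -0.001 0;0 0 -0.001 0'
```

```text
time_s: 13.08
tcp_pos: [0.5139, 0.1641, 0.1099]
tool_rot: [0.0, 0.99, 0.144, -0.001]
ft_force: [1.4, 1.0, 0.4]
grip_width: 0.575
```

```bash
python3 -m pendant '0 0 -0.001 0;0 0 -0.001 0'
```

```text
time_s: 13.25
tcp_pos: [0.5139, 0.164, 0.1088]
tool_rot: [0.0, 0.99, 0.144, -0.001]
ft_force: [0.9, 0.7, 0.8]
grip_width: 0.573
```

```bash
python3 -m pendant '0 0 -0.001 0;0 0 -0.001 0'
```

```text
time_s: 13.42
tcp_pos: [0.514, 0.1641, 0.1087]
tool_rot: [0.0, 0.99, 0.144, -0.001]
ft_force: [-4.1, -1.4, 12.9]
grip_width: 0.576
```

```bash
python3 -m pendant '0 0 -0.001 0;0 0 -0.001 0'
```

```text
time_s: 13.58
tcp_pos: [0.514, 0.1641, 0.1087]
tool_rot: [0.0, 0.99, 0.144, -0.001]
ft_force: [-5.2, -0.9, 14.5]
grip_width: 0.57
```

```bash
python3 -m pendant '0 0 -0.001 0;0 0 -0.001 0'
```

```text
time_s: 13.75
tcp_pos: [0.514, 0.1641, 0.1086]
tool_rot: [0.0, 0.99, 0.144, -0.001]
ft_force: [-4.8, -1.8, 14.5]
grip_width: 0.568
```

Firm contact at TCP z 0.1087, 14.5 N with some sideways load. That could be the cone, the band or home, so I'll look before pushing more.

Run:
```python
from h import *
w=imaging.capture("wrist"); s=bot.sense();print(s["tcp_pos"],s["ft_force"],s["ft_torque"])
save(w,"w5.png",(190,180,310,285),6); np.save("w5.npy",w["frame"])
x,y,z=s["tcp_pos"]
for S in(.078,.0949):
  for h,r in((0,.021),(.018,.016),(.0205,.0138),(.0205,.011),(.0365,.011),(.039,.0065)):
    P=np.array([proj(w,np.array([x+r*np.cos(t),y+r*np.sin(t),S+h])) for t in np.linspace(0,6.28,90)])
    print(S,h,r,np.round((np.r_[P.min(0),P.max(0)]-[190,180,190,180])*6))
for h,r in((.0042,.027),(.0042,.0165),(-.0138,.0165)):
    P=np.array([proj(w,np.array([x+r*np.cos(t),y+r*np.sin(t),z+h])) for t in np.linspace(0,6.28,90)])
    print("ring",h,r,np.round((np.r_[P.min(0),P.max(0)]-[190,180,190,180])*6))
```

```text
[0.51398176 0.16408232 0.10864291] [-5.20763889 -2.33087283 14.28704348] [-0.21500293  0.86809208 -0.04610933]
0.078 0 0.021 [190.  97. 539. 421.]
0.078 0.018 0.016 [219. 191. 510. 458.]
0.078 0.0205 0.0138 [238. 218. 492. 451.]
0.078 0.0205 0.011 [264. 243. 466. 428.]
0.078 0.0365 0.011 [254. 305. 476. 505.]
0.078 0.039 0.0065 [299. 358. 431. 478.]
0.0949 0 0.021 [175. 143. 554. 492.]
0.0949 0.018 0.016 [205. 251. 524. 540.]
0.0949 0.0205 0.0138 [225. 282. 505. 534.]
0.0949 0.0205 0.011 [254. 308. 476. 510.]
0.0949 0.0365 0.011 [243. 384. 488. 602.]
0.0949 0.039 0.0065 [292. 444. 439. 575.]
ring 0.0042 0.027 [ 96. 144. 634. 632.]
ring 0.0042 0.0165 [200. 246. 529. 544.]
ring -0.0138 0.0165 [216. 183. 514. 456.]
```

View pics/w5.png

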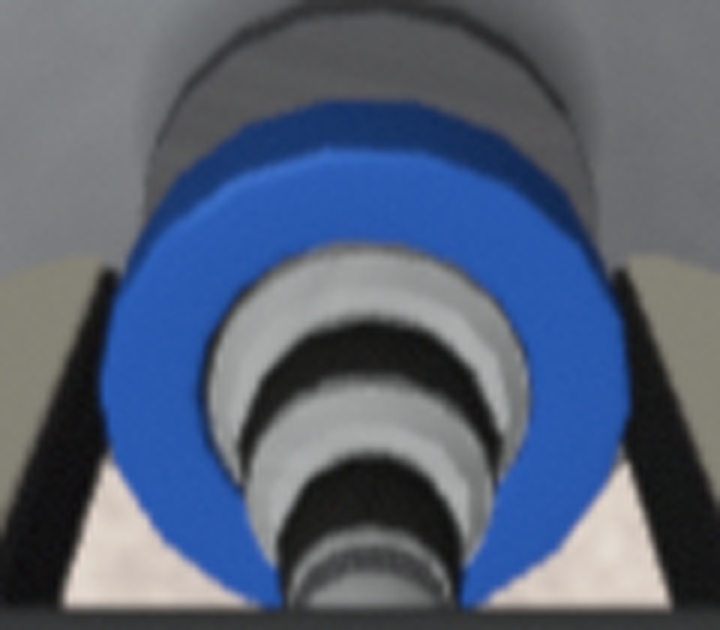

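The picture shows the journal's top cone at cols 209–527, row 248. That matches a seated ring with S = 0.095 (prediction 205–524, 251), so blue is home. Release, lift and go to the sleeve.

```bash
python3 -m pendant '0 0 0 0;0 0 0 0;0 0 0 0;0 0 0 0;0 0 0.01 0;0 0 0.04 0;0 0 0.08 0;0 0 0.1 0;0 0 0.1 0' 0.075
python3 -m pendant '0 -0.02 0 0;0.004 -0.055 0 0;0.008 -0.09 0 0;0.013 -0.13 0 0;0.018 -0.17 0 0;0.024 -0.21 0 0;0.03 -0.25 0 0;0.036 -0.29 0 0;0.04 -0.315 0 0;0.045 -0.324 0 0;0.045 -0.324 0 0;0.045 -0.324 0 0' 0.093
python3 - <<'E'
from h import *
np.set_printoptions(precision=4,suppress=True)
p=imaging.capture("wrist"); s=bot.sense(); print(s["tcp_pos"],s["ft_force"]); save(p,"w6.png")
for l,z in(("sleeve_medium_center",.008),("bush_small_center",.007),("bush_large_center",.104),("lock_knob",.01)):
    for r in finder.search_frame(p,l)[:2]: print(l,round(r["p"],2),np.round(r["box"],1),atz(p,*r["box"][:2],z)[:2])
E
```

```text
time_s: 14.55
tcp_pos: [0.5159, 0.1646, 0.2138]
tool_rot: [0.0, 0.99, 0.144, 0.003]
ft_force: [-0.3, 1.5, 0.2]
grip_width: 0.805
time_s: 15.55
tcp_pos: [0.5607, -0.1587, 0.2135]
tool_rot: [-0.0, 0.99, 0.144, 0.003]
ft_force: [-1.0, 0.3, -0.8]
grip_width: 1.001
[ 0.5607 -0.1581  0.2136] [-0.7003 -0.3389 -0.6058]
sleeve_medium_center 0.56 [267.6 120.   34.7  35.7] [ 0.6333 -0.1594]
bush_small_center 0.7 [314.4 248.7  20.1  23.7] [ 0.4811 -0.278 ]
bush_small_center 0.7 [ 33.4 134.1  66.7 130. ] [0.5313 0.1233]
lock_knob 0.59 [168.  142.5  33.4  29.6] [ 0.5704 -0.0452]
```

```bash
python3 -m pendant '0.03 0 -0.02 0;0.06 -0.001 -0.05 0;0.0725 -0.001 -0.09 0;0.0725 -0.001 -0.13 0;0.0725 -0.001 -0.165 0;0.0725 -0.001 -0.19 0;0.0725 -0.001 -0.2 0;0.0725 -0.001 -0.2 0;0.0725 -0.001 -0.2 0' 0.07 5
python3 -m pendant '0 0 0 0;0 0 0 0;0 0 0 0;0 0 0 0;0 0 0 0;0 0 0 0;0 0 0 0' 0.03 5
python3 -m pendant '0 0 0 0;0 0 0 0;0 0 0 7;0 0 0 14;0 0 0 21;0 0 0 28;0 0 0 35;0 0 0 42;0 0 0 49;0 0 0 56;0 0 0 63;0 0 0 70;0 0 0 77;0 0 0 84;0 0 0 90;0 0 0 90' 0.055 5
python3 -m pendant '0 0 0 0;0 0 0 0;0 0 0 0;0 0 0 0;0 0 0 0' 0.03 40
```

```text
time_s: 16.55
tcp_pos: [0.6338, -0.1587, 0.0147]
tool_rot: [0.0, 0.989, 0.145, 0.003]
ft_force: [-0.1, 0.3, 0.1]
grip_width: 0.753
time_s: 17.13
tcp_pos: [0.6339, -0.1587, 0.015]
tool_rot: [0.0, 0.989, 0.145, 0.003]
ft_force: [-0.6, 0.9, 4.4]
grip_width: 0.475
time_s: 18.47
tcp_pos: [0.6338, -0.1587, 0.0148]
tool_rot: [-0.002, 0.595, 0.804, 0.002]
ft_force: [0.3, -0.5, 1.2]
grip_width: 0.593
time_s: 18.88
tcp_pos: [0.6338, -0.1587, 0.0147]
tool_rot: [-0.002, 0.595, 0.803, 0.002]
ft_force: [0.8, 0.2, 0.3]
grip_width: 0.451
```

```bash
python3 -m pendant '0 0 0.03 0;0 0 0.07 0;0 0 0.11 -7;0 0.01 0.15 -14;-0.01 0.03 0.17 -21;-0.025 0.06 0.185 -28;-0.045 0.09 0.185 -35;-0.06 0.12 0.185 -42;-0.08 0.15 0.185 -49;-0.1 0.18 0.185 -56;-0.12 0.21 0.185 -63;-0.135 0.235 0.185 -70;-0.15 0.25 0.185 -77;-0.16 0.251 0.185 -84;-0.16 0.251 0.185 -90;-0.16 0.251 0.185 -90;-0.16 0.251 0.185 -90'
python3 - <<'E'
from h import *
np.set_printoptions(precision=4,suppress=True)
p=imaging.capture("wrist"); s=bot.sense(); print(s["tcp_pos"],s["tool_rot"],s["ft_force"],s["grip_width"]); save(p,"w7.png",(100,80,400,300),2.6)
f=lambda q:np.round((q-[100,80])*2.6)
x,y,z=s["tcp_pos"]
def c(x,y,z,r):
    P=np.array([proj(p,np.array([x+r*np.cos(t),y+r*np.sin(t),z])) for t in np.linspace(0,6.28,90)])
    return np.r_[f(P.min(0)),f(P.max(0))]
print("sleeve top",c(x,y,z+.0013,.022),c(x,y,z+.0013,.0115))
X,Y=.5138,.164
print("blue top",c(X,Y,.113,.027),c(X,Y,.113,.0165),"tip",f(proj(p,np.array([X,Y,.157]))),"foot",c(X,Y,.008,.08))
E
```

```text
time_s: 20.3
tcp_pos: [0.4739, 0.0923, 0.1999]
tool_rot: [-0.0, 0.989, 0.149, 0.004]
ft_force: [0.8, -0.2, -0.6]
grip_width: 0.455
[0.474  0.0922 0.1998] [-0.0001  0.9889  0.1487  0.0035] [ 0.28    0.4429 -0.6348] 0.46204361271042993
sleeve top [299. 338. 486. 509.] [344. 381. 442. 470.]
blue top [138.  59. 301. 225.] [170.  92. 270. 194.] tip [183. 156.] foot [100. -58. 440. 291.]
```

View pics/w7.png

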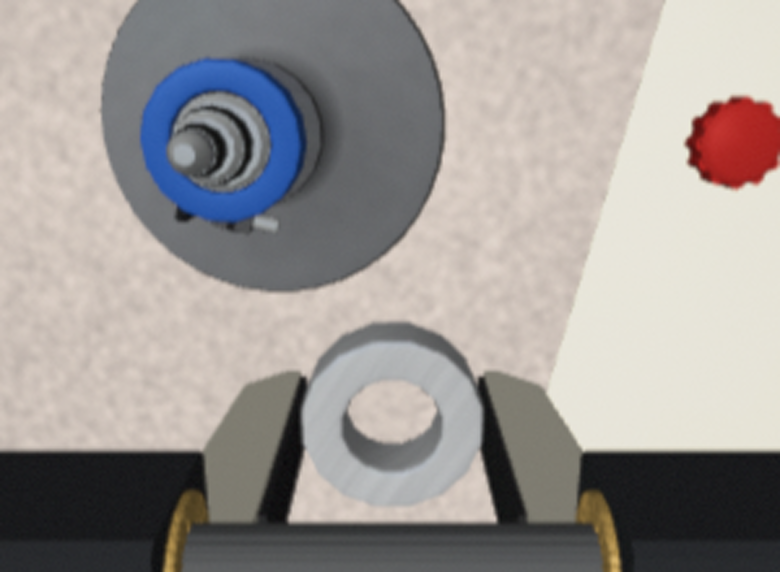

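The sleeve is gripped squarely, its face at cols 303–482 as predicted. Blue sits seated at (223,140) and the tip is at (185,155). Thread the sleeve.

```bash
python3 -m pendant '0.012 0.022 0 0;0.027 0.05 0 0;0.037 0.067 0 0;0.04 0.0718 0 0;0.04 0.0718 0 0;0.04 0.0718 -0.006 0;0.04 0.0718 -0.016 0;0.04 0.0718 -0.026 0;0.04 0.0718 -0.036 0;0.04 0.0718 -0.042 0;0.04 0.0718 -0.045 0;0.04 0.0718 -0.045 0'
```

```text
time_s: 21.35
tcp_pos: [0.5136, 0.1638, 0.1539]
tool_rot: [-0.0, 0.989, 0.149, 0.003]
ft_force: [0.6, -0.3, -0.6]
grip_width: 0.455
```

```bash
python3 -m pendant '0 0 -0.001 0;0 0 -0.002 0;0 0 -0.003 0;0 0 -0.003 0'
```

```text
time_s: 21.68
tcp_pos: [0.5137, 0.1638, 0.151]
tool_rot: [-0.0, 0.989, 0.149, 0.003]
ft_force: [-0.3, 0.1, -0.5]
grip_width: 0.46
```

```bash
python3 -m pendant '0 0 -0.001 0;0 0 -0.002 0;0 0 -0.003 0'
```

```text
time_s: 21.93
tcp_pos: [0.5138, 0.1638, 0.148]
tool_rot: [-0.0, 0.989, 0.149, 0.003]
ft_force: [-0.3, -0.3, -0.2]
grip_width: 0.458
```

```bash
python3 -m pendant '0 0 -0.001 0;0 0 -0.0015 0;0 0 -0.0015 0'
```

```text
time_s: 22.18
tcp_pos: [0.5136, 0.1638, 0.1464]
tool_rot: [-0.0, 0.989, 0.149, 0.003]
ft_force: [-0.6, 0.3, -0.7]
grip_width: 0.455
```

```bash
python3 -m pendant '0 0 -0.001 0;0 0 -0.001 0'
```

```text
time_s: 22.35
tcp_pos: [0.5136, 0.1638, 0.1452]
tool_rot: [-0.0, 0.989, 0.149, 0.003]
ft_force: [-0.3, -0.5, -0.2]
grip_width: 0.458
```

```bash
python3 -m pendant '0 0 -0.001 0;0 0 -0.001 0'
```

```text
time_s: 22.52
tcp_pos: [0.5135, 0.1638, 0.144]
tool_rot: [-0.0, 0.989, 0.149, 0.003]
ft_force: [0.3, -0.0, -1.0]
grip_width: 0.456
```

```bash
python3 -m pendant '0 0 -0.001 0;0 0 -0.001 0'
```

```text
time_s: 22.68
tcp_pos: [0.5136, 0.1638, 0.1429]
tool_rot: [0.0, 0.989, 0.149, 0.003]
ft_force: [1.1, -0.3, -0.3]
grip_width: 0.453
```

```bash
python3 -m pendant '0 0 -0.001 0;0 0 -0.001 0'
```

```text
time_s: 22.85
tcp_pos: [0.5139, 0.1638, 0.1419]
tool_rot: [0.0, 0.989, 0.149, 0.003]
ft_force: [0.2, 0.2, -0.3]
grip_width: 0.457
```

```bash
python3 -m pendant '0 0 -0.001 0;0 0 -0.001 0'
```

```text
time_s: 23.02
tcp_pos: [0.514, 0.1638, 0.141]
tool_rot: [-0.0, 0.989, 0.149, 0.003]
ft_force: [1.1, 0.2, 0.7]
grip_width: 0.456
```

```bash
python3 -m pendant '0 0 -0.001 0;0 0 -0.001 0'
```

```text
time_s: 23.18
tcp_pos: [0.514, 0.1638, 0.1399]
tool_rot: [-0.0, 0.989, 0.149, 0.003]
ft_force: [0.1, 0.7, 1.3]
grip_width: 0.455
```

```bash
python3 -m pendant '0 0 -0.001 0;0 0 -0.001 0'
```

```text
time_s: 23.35
tcp_pos: [0.514, 0.1638, 0.1387]
tool_rot: [-0.0, 0.989, 0.149, 0.003]
ft_force: [0.3, 0.6, -0.5]
grip_width: 0.453
```

```bash
python3 -m pendant '0 0 -0.001 0;0 0 -0.001 0'
```

```text
time_s: 23.52
tcp_pos: [0.5139, 0.1638, 0.1374]
tool_rot: [-0.0, 0.989, 0.149, 0.003]
ft_force: [1.0, -0.5, -1.4]
grip_width: 0.459
```

```bash
python3 -m pendant '0 0 -0.001 0;0 0 -0.001 0'
```

```text
time_s: 23.68
tcp_pos: [0.5137, 0.1638, 0.1361]
tool_rot: [-0.0, 0.989, 0.149, 0.003]
ft_force: [1.1, -0.2, 0.5]
grip_width: 0.458
```

```bash
python3 -m pendant '0 0 -0.001 0;0 0 -0.001 0'
```

```text
time_s: 23.85
tcp_pos: [0.5136, 0.1637, 0.1348]
tool_rot: [-0.0, 0.989, 0.149, 0.003]
ft_force: [1.5, 0.2, -0.7]
grip_width: 0.455
```

```bash
python3 -m pendant '0 0 -0.001 0;0 0 -0.001 0'
```

```text
time_s: 24.02
tcp_pos: [0.5136, 0.1637, 0.1336]
tool_rot: [-0.0, 0.989, 0.149, 0.003]
ft_force: [0.9, -0.1, -0.5]
grip_width: 0.454
```

```bash
python3 -m pendant '0 0 -0.001 0;0 0 -0.001 0'
```

```text
time_s: 24.18
tcp_pos: [0.5136, 0.1637, 0.1324]
tool_rot: [-0.0, 0.989, 0.149, 0.003]
ft_force: [2.3, 0.5, -0.7]
grip_width: 0.458
```

```bash
python3 -m pendant '0 0 -0.001 0;0 0 -0.001 0'
```

```text
time_s: 24.35
tcp_pos: [0.5135, 0.1637, 0.1312]
tool_rot: [-0.0, 0.989, 0.149, 0.003]
ft_force: [0.5, 0.6, -0.5]
grip_width: 0.458
```

Still free. Before the contact zone I'll check S against the picture once more.

Run:
```python
from h import *
w=imaging.capture("wrist"); s=bot.sense();x,y,z=s["tcp_pos"];print(x,y,z,s["ft_force"])
f=cv2.resize(w["frame"][140:300,180:320],None,fx=5,fy=5,interpolation=cv2.INTER_CUBIC)[:600]
g=f.copy()
def dr(z,r,col):
    P=np.array([proj(w,np.array([x+r*np.cos(t),y+r*np.sin(t),z])) for t in np.linspace(0,6.28,90)])
    cv2.polylines(g,[np.int32((P-[180,140])*5)],True,col,1)
dr(z+.0013,.022,(255,255,0));dr(z+.0013,.0115,(255,255,0));dr(.068,.029,(0,0,0));dr(.008,.08,(0,0,0))
dr(.113,.027,(0,255,0))
for S,c in((.095,(255,0,0)),(.080,(255,0,255))):
    dr(S+.0365,.011,c);dr(S+.039,.009,c);dr(S+.053,.0065,c);dr(S+.062,.0,c)
cv2.imwrite("pics/w8.png",g[:,:,::-1]); cv2.imwrite("pics/w8raw.png",w["frame"][:,:,::-1])
```

```text
0.5134871183587302 0.16370136687430062 0.1312421111232142 [ 1.55670463 -0.66460057 -0.06775973]
```

View pics/w8.png

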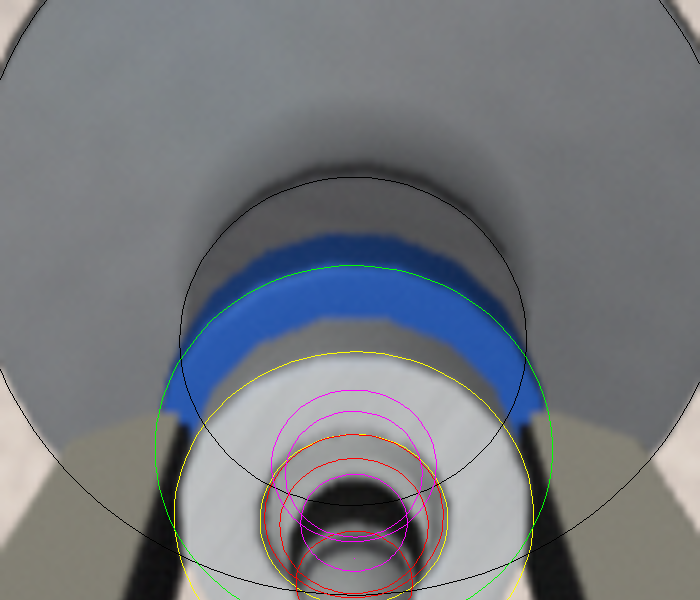

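The overlay confirms S ≈ 0.095: the red circles fit the steps and the green one fits the blue top face. The magenta circles for S = 0.080 don't fit. The sleeve is about 1 mm from home.

```bash
python3 -m pendant '0 0 -0.001 0;0 0 -0.001 0'
```

```text
time_s: 24.57
tcp_pos: [0.5135, 0.1637, 0.1301]
tool_rot: [0.0, 0.989, 0.149, 0.003]
ft_force: [1.4, 0.6, -0.6]
grip_width: 0.453
```

```bash
python3 -m pendant '0 0 -0.001 0;0 0 -0.001 0'
```

```text
time_s: 24.73
tcp_pos: [0.5136, 0.1637, 0.13]
tool_rot: [0.0, 0.989, 0.149, 0.003]
ft_force: [-3.7, -1.4, 11.9]
grip_width: 0.457
```

```bash
python3 -m pendant '0 0 -0.0007 0;0 0 -0.0007 0'
```

```text
time_s: 24.9
tcp_pos: [0.5136, 0.1637, 0.13]
tool_rot: [0.0, 0.989, 0.149, 0.003]
ft_force: [-2.9, -0.8, 10.4]
grip_width: 0.452
```

The sleeve landed at TCP z 0.1300, which puts the shoulder spacing from blue at 20.4 mm (nominal 20.5). It is home. Release and fetch the black bush.

```bash
python3 -m pendant '0 0 0 0;0 0 0 0;0 0 0 0;0 0 0 0;0 0 0.01 0;0 0 0.04 0;0 0 0.07 0;0 0 0.08 0;0 0 0.08 0' 0.07
python3 -m pendant '-0.001 -0.02 0 0;-0.004 -0.06 0 0;-0.007 -0.1 0 0;-0.01 -0.14 0 0;-0.013 -0.18 0 0;-0.016 -0.22 0 0;-0.019 -0.26 0 0;-0.022 -0.3 0 0;-0.025 -0.34 -0.01 0;-0.028 -0.38 -0.04 0;-0.031 -0.415 -0.07 0;-0.032 -0.435 -0.1 0;-0.032 -0.4425 -0.13 0;-0.032 -0.4425 -0.15 0;-0.032 -0.4425 -0.15 0;-0.032 -0.4425 -0.15 0' 0.06
python3 - <<'E'
from h import *
np.set_printoptions(precision=4,suppress=True)
p=imaging.capture("wrist"); s=bot.sense(); print(s["tcp_pos"],s["ft_force"])
for r in finder.search_frame(p,"bush_small_center")[:2]: print(r["p"],r["box"],atz(p,*r["box"][:2],.007)[:2])
E
```

```text
time_s: 25.65
tcp_pos: [0.5147, 0.164, 0.213]
tool_rot: [-0.0, 0.989, 0.149, 0.005]
ft_force: [0.7, -0.3, 0.3]
grip_width: 0.754
time_s: 26.98
tcp_pos: [0.4819, -0.2779, 0.0618]
tool_rot: [-0.001, 0.989, 0.149, 0.004]
ft_force: [0.2, 0.2, 0.1]
grip_width: 0.648
[ 0.4828 -0.2782  0.0633] [ 0.0735 -0.1689  1.3248]
0.83 [251.4, 213.2, 43.6, 43.6] [ 0.4818 -0.2783]
```

```bash
python3 -m pendant '0 0 -0.02 0;0 0 -0.04 0;0 0 -0.0485 0;0 0 -0.0485 0;0 0 -0.0485 0' 0.06 5
python3 -m pendant '0 0 0 0;0 0 0 0;0 0 0 0;0 0 0 0;0 0 0 0;0 0 0 0;0 0 0 0' 0.02 5
python3 -m pendant '0 0 0 0;0 0 0 0;0 0 0 7;0 0 0 14;0 0 0 21;0 0 0 28;0 0 0 35;0 0 0 42;0 0 0 49;0 0 0 56;0 0 0 63;0 0 0 70;0 0 0 77;0 0 0 84;0 0 0 90;0 0 0 90' 0.045 5
python3 -m pendant '0 0 0 0;0 0 0 0;0 0 0 0;0 0 0 0;0 0 0 0' 0.02 40
```

```text
time_s: 27.5
tcp_pos: [0.4838, -0.2784, 0.0166]
tool_rot: [0.001, 0.989, 0.149, 0.006]
ft_force: [-0.4, -0.3, 0.5]
grip_width: 0.647
time_s: 28.08
tcp_pos: [0.484, -0.2785, 0.0169]
tool_rot: [0.001, 0.989, 0.149, 0.006]
ft_force: [-0.7, 0.2, 5.2]
grip_width: 0.36
time_s: 29.42
tcp_pos: [0.4839, -0.2784, 0.0167]
tool_rot: [-0.004, 0.592, 0.806, 0.005]
ft_force: [-0.9, 0.1, -0.6]
grip_width: 0.482
time_s: 29.83
tcp_pos: [0.4838, -0.2784, 0.0167]
tool_rot: [-0.004, 0.592, 0.806, 0.005]
ft_force: [-0.2, -0.1, -0.1]
grip_width: 0.353
```

```bash
python3 -m pendant '0 0 0.03 0;0 0.005 0.07 -7;0 0.02 0.11 -14;0 0.045 0.14 -21;-0.005 0.08 0.16 -28;-0.005 0.115 0.175 -35;-0.005 0.15 0.183 -42;-0.005 0.185 0.183 -49;-0.005 0.22 0.183 -56;-0.01 0.255 0.183 -63;-0.01 0.29 0.183 -70;-0.01 0.325 0.183 -77;-0.01 0.355 0.183 -84;-0.01 0.37 0.183 -90;-0.01 0.37 0.183 -90;-0.01 0.37 0.183 -90'
python3 - <<'E'
from h import *
np.set_printoptions(precision=4,suppress=True)
p=imaging.capture("wrist"); s=bot.sense(); print(s["tcp_pos"],s["tool_rot"],s["ft_force"],s["grip_width"])
x,y,z=s["tcp_pos"]
g=cv2.resize(p["frame"][90:290,140:340],None,fx=3,fy=3,interpolation=cv2.INTER_CUBIC)
def dr(x,y,z,r,col):
    P=np.array([proj(p,np.array([x+r*np.cos(t),y+r*np.sin(t),z])) for t in np.linspace(0,6.28,90)])
    cv2.polylines(g,[np.int32((P-[140,90])*3)],True,col,1)
for r in(.017,.007): dr(x,y,z-.0027,r,(255,255,0))
X,Y=.5137,.1638
dr(X,Y,.113,.027,(0,255,0));dr(X,Y,.1315,.022,(255,0,0));dr(X,Y,.157,.002,(255,0,255));dr(X,Y,.008,.08,(0,0,0))
cv2.imwrite("pics/w9.png",g[:,:,::-1])
E
```

```text
time_s: 31.17
tcp_pos: [0.4736, 0.0926, 0.1997]
tool_rot: [0.001, 0.989, 0.151, 0.006]
ft_force: [-0.5, 0.3, 0.1]
grip_width: 0.348
[0.4737 0.0919 0.1997] [0.0006 0.9884 0.1519 0.0064] [-0.3015  0.1236  0.715 ] 0.3481218443406645
```

View pics/w9.png

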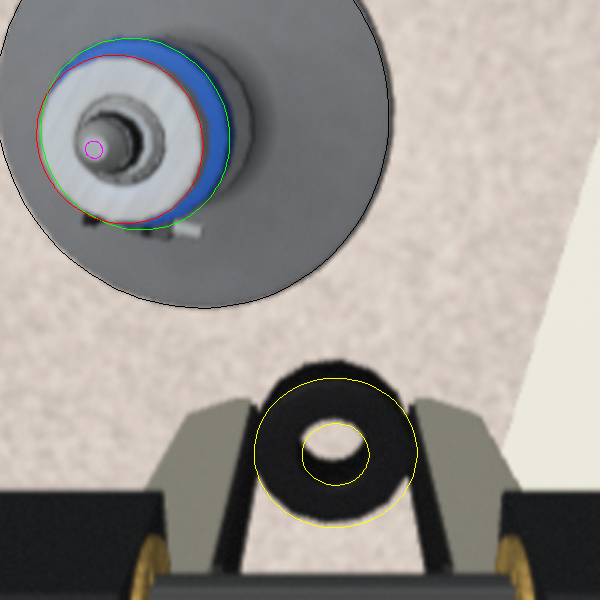

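The bush is held, its bore at (335,450) in the crop and about 0.9 mm toward +x. Both seated rings match the predicted circles (red and green). I'll go over the spindle with a small −x correction.

```bash
python3 -m pendant '0.012 0.022 0 0;0.027 0.05 0 0;0.037 0.067 0 0;0.0393 0.0719 0 0;0.0393 0.0719 0 0;0.0393 0.0719 0 0;0.0393 0.0719 -0.01 0;0.0393 0.0719 -0.018 0;0.0393 0.0719 -0.023 0;0.0393 0.0719 -0.024 0;0.0393 0.0719 -0.024 0'
```

```text
time_s: 32.13
tcp_pos: [0.5127, 0.1634, 0.1751]
tool_rot: [0.001, 0.988, 0.152, 0.006]
ft_force: [0.4, 0.2, 0.1]
grip_width: 0.346
```

```bash
python3 -m pendant '0 0 -0.001 0;0 0 -0.002 0;0 0 -0.003 0;0 0 -0.003 0'
```

```text
time_s: 32.47
tcp_pos: [0.5126, 0.1634, 0.172]
tool_rot: [0.001, 0.988, 0.152, 0.006]
ft_force: [0.6, -0.3, 0.5]
grip_width: 0.346
```

```bash
python3 -m pendant '0 0 -0.001 0;0 0 -0.002 0;0 0 -0.003 0;0 0 -0.003 0'
```

```text
time_s: 32.8
tcp_pos: [0.5126, 0.1634, 0.1689]
tool_rot: [0.001, 0.988, 0.152, 0.006]
ft_force: [-0.4, -0.4, -0.2]
grip_width: 0.346
```

```bash
python3 -m pendant '0.0002 0.0003 -0.001 0;0.0003 0.0003 -0.002 0;0.0003 0.0003 -0.002 0'
```

```text
time_s: 33.05
tcp_pos: [0.5129, 0.1638, 0.1666]
tool_rot: [0.001, 0.988, 0.152, 0.006]
ft_force: [1.0, 0.4, -0.4]
grip_width: 0.343
```

```bash
python3 -m pendant '0 0 -0.001 0;0 0 -0.001 0'
```

```text
time_s: 33.22
tcp_pos: [0.5129, 0.1638, 0.1655]
tool_rot: [0.001, 0.988, 0.152, 0.006]
ft_force: [0.9, -0.5, -0.3]
grip_width: 0.345
```

```bash
python3 -m pendant '0 0 -0.001 0;0 0 -0.001 0'
```

```text
time_s: 33.38
tcp_pos: [0.513, 0.1638, 0.1644]
tool_rot: [0.001, 0.988, 0.152, 0.006]
ft_force: [0.9, -0.8, -0.2]
grip_width: 0.345
```

```bash
python3 -m pendant '0 0 -0.001 0;0 0 -0.001 0'
```

```text
time_s: 33.55
tcp_pos: [0.5131, 0.1637, 0.1634]
tool_rot: [0.001, 0.988, 0.152, 0.006]
ft_force: [0.9, 0.5, -0.4]
grip_width: 0.349
```

```bash
python3 -m pendant '0 0 -0.001 0;0 0 -0.001 0'
```

```text
time_s: 33.72
tcp_pos: [0.5132, 0.1637, 0.1623]
tool_rot: [0.001, 0.988, 0.152, 0.006]
ft_force: [0.6, -0.2, 0.2]
grip_width: 0.345
```

```bash
python3 -m pendant '0 0 -0.001 0;0 0 -0.002 0;0 0 -0.002 0'
```

```text
time_s: 33.97
tcp_pos: [0.5133, 0.1637, 0.1602]
tool_rot: [0.001, 0.988, 0.152, 0.006]
ft_force: [1.8, -0.1, 0.5]
grip_width: 0.346
```

```bash
python3 -m pendant '0 0 -0.001 0;0 0 -0.002 0;0 0 -0.002 0'
```

```text
time_s: 34.22
tcp_pos: [0.5132, 0.1637, 0.1579]
tool_rot: [0.001, 0.988, 0.152, 0.006]
ft_force: [2.5, 0.4, 0.1]
grip_width: 0.342
```

```bash
python3 -m pendant '0 0 -0.001 0;0 0 -0.002 0;0 0 -0.002 0'
```

```text
time_s: 34.47
tcp_pos: [0.5132, 0.1637, 0.1557]
tool_rot: [0.001, 0.988, 0.152, 0.006]
ft_force: [1.9, 0.7, -0.1]
grip_width: 0.349
```

```bash
python3 -m pendant '0 0 -0.001 0;0 0 -0.001 0'
```

```text
time_s: 34.63
tcp_pos: [0.5131, 0.1637, 0.1544]
tool_rot: [0.001, 0.988, 0.152, 0.006]
ft_force: [2.3, 1.0, -0.2]
grip_width: 0.349
```

```bash
python3 -m pendant '0 0 -0.001 0;0 0 -0.001 0'
```

```text
time_s: 34.8
tcp_pos: [0.5132, 0.1637, 0.1533]
tool_rot: [0.001, 0.988, 0.152, 0.006]
ft_force: [2.8, 0.6, -0.4]
grip_width: 0.347
```

```bash
python3 -m pendant '0.0003 0 -0.001 0;0.0003 0 -0.001 0'
```

```text
time_s: 34.97
tcp_pos: [0.5133, 0.1637, 0.152]
tool_rot: [0.001, 0.988, 0.152, 0.006]
ft_force: [0.2, 0.6, -0.6]
grip_width: 0.345
```

```bash
python3 -m pendant '0 0 -0.001 0;0 0 -0.001 0'
```

```text
time_s: 35.13
tcp_pos: [0.5132, 0.1636, 0.1507]
tool_rot: [0.001, 0.988, 0.152, 0.006]
ft_force: [0.8, 0.9, -1.0]
grip_width: 0.348
```

```bash
python3 -m pendant '0 0 -0.001 0;0 0 -0.001 0'
```

```text
time_s: 35.3
tcp_pos: [0.5134, 0.1637, 0.1504]
tool_rot: [0.001, 0.988, 0.152, 0.006]
ft_force: [-1.3, -0.7, 9.9]
grip_width: 0.344
```

```bash
python3 -m pendant '0 0 -0.0008 0;0 0 -0.0008 0'
```

```text
time_s: 35.47
tcp_pos: [0.5134, 0.1637, 0.1504]
tool_rot: [0.001, 0.988, 0.152, 0.006]
ft_force: [-3.7, 0.1, 11.0]
grip_width: 0.341
```

It landed at TCP z 0.1504 (predicted 0.1506). The offsets between the three landing heights, 0 / 20.4 / 38.8 mm, match the shoulders at 0 / 20.5 / 39. Release, retract and check.

```bash
python3 -m pendant '0 0 0 0;0 0 0 0;0 0 0 0;0 0 0 0;0 0 0.01 0;0 0 0.04 0;0 0 0.06 0;-0.01 -0.02 0.06 0;-0.03 -0.05 0.06 0;-0.05 -0.08 0.06 0;-0.06 -0.09 0.06 0;-0.06 -0.09 0.06 0;-0.06 -0.09 0.06 0' 0.07
python3 - <<'E'
from h import *
np.set_printoptions(precision=4,suppress=True)
p=imaging.capture("wrist"); q=imaging.capture("side"); s=bot.sense(); print(s["time_s"],s["tcp_pos"],s["ft_force"])
X,Y=.5137,.1638
def cr(p,c,f,rings):
    g=cv2.resize(p["frame"][c[1]:c[3],c[0]:c[2]],None,fx=f,fy=f,interpolation=cv2.INTER_CUBIC)
    for z,r,col in rings:
        P=np.array([proj(p,np.array([X+r*np.cos(t),Y+r*np.sin(t),z])) for t in np.linspace(0,6.28,90)])
        cv2.polylines(g,[np.int32((P-c[:2])*f)],True,col,1)
    return g
R=[(.113,.027,(0,255,0)),(.1315,.022,(255,0,0)),(.148,.017,(255,255,0)),(.157,.001,(255,0,255))]
a=proj(p,np.array([X,Y,.12])).astype(int);b=proj(q,np.array([X,Y,.12])).astype(int)
w=cr(p,np.r_[a-50,a+50],4,R);v=cr(q,np.r_[b-40,b+40],5,[])
cv2.imwrite("pics/end.png",np.hstack([w,v])[:,:,::-1]); print(w.shape,v.shape)
for l,z in(("lock_knob",.01),("spanner",0),("jam_jar",.05),("tartlet_tin",.01),("pastry_brush",0),("scraper",0),("rolling_pin",.026)):
    for r in finder.search_frame(q,l)[:1]: print(l,round(r["p"],2),atz(q,*r["box"][:2],z)[:2])
E
```

```text
time_s: 36.55
tcp_pos: [0.4537, 0.0736, 0.2112]
tool_rot: [0.001, 0.988, 0.151, 0.007]
ft_force: [-0.6, 0.2, -0.2]
grip_width: 0.753
36.65 [0.4542 0.0743 0.2108] [-0.3605  0.3187  0.076 ]
(400, 400, 3) (400, 400, 3)
spanner 0.68 [ 0.7215 -0.247 ]
jam_jar 0.6 [0.6777 0.3941]
tartlet_tin 0.56 [0.5055 0.3719]
pastry_brush 0.98 [0.7547 0.1858]
scraper 0.89 [ 0.7632 -0.0541]
rolling_pin 0.56 [ 0.6981 -0.4635]
```

View pics/end.png

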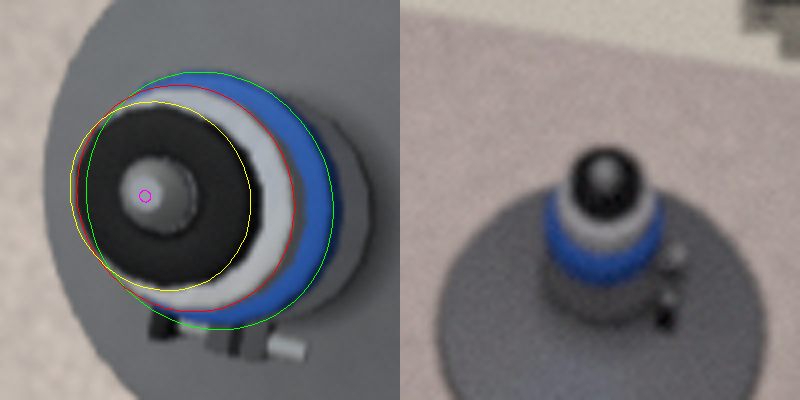

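All three rings are stacked in order and sit at the predicted heights, with the gripper clear. The rolling-pin reading differs because the arm occludes it; I never went near the pin.

```bash
python3 -c "
from bench import bot;print(bot.close_job())"
```

```text
the job is handed in; nothing more can be done
None
```

I threaded all three rings onto the spindle in order (blue bush, aluminium sleeve, black bush), pressed each one home, released it, and handed the job in at about 37 s. No verdict was reported.

**Seating:** each ring stopped firmly with a steep force rise. The stop heights were 0 / 20.4 / 38.8 mm above the first, against shoulder spacings of 0 / 20.5 / 39 mm. The overlays on the wrist pictures also fit S at about 95 mm, with every ring near its seated place. In the last wrist picture the rings sat about 1 to 2 mm sideways of the drawn outlines, which I put down to calibration.

**Press force:** the highest I read was 14.5 N, against the 28 N slip limit. I only read the force at the end of each move, so a short peak in between could have gone unseen.

**Checks that disagreed or failed:**
- I never felt the 5–8 N starting push or the 3 N sliding force of the rubber bands; forces stayed below about 1.5 N vertically until each hard stop. I went by the stop spacings and the pictures instead.
- My early fits of S ranged from 91 to 97 mm, and the side-view fit alone gave 139 mm, so I ignored that one.
- In the last side view the network did not find the lock knob. It put the rolling pin about 10 cm from its first reading. The arm was probably hiding part of the pin, and I never moved near it. The other five things were within 1 cm of their first positions.

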